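# Slide the loaded tube rack home in the rack reader

### The job

Push the loaded tube rack along the bench until it sits home in the rack reader: one long side flat against the reader's front face and one end up against the end stop. Slide it gently by its sides with the fingers, without lifting or tipping it and without touching the tubes, leave the jar, the dish and the small tube block where they stand, and finish clear of everything.

Things in the scene. Friction and masses are not known exactly. Their poses are not given: they have to be found in the camera images.
- rack: The loose rack to push: dark grey flat-sided block with a black top plate, 90 mm (its x) by 176 mm (its y), 60 mm high, about 0.5 kg loaded. Origin: centre of its underside, z up. Long sides face its -x and +x, ends its -y and +y (+y is the left end). It starts askew on the bench on the robot's side of the reader, some cm short of its face and of the end stop.
- tubes: The 25 capped sample tubes fixed in the rack and moving with it: 16 mm wide pale turquoise caps, tops 83 mm above the bench; the caps begin 7 mm in from the rack's long sides and 10 mm in from its ends. Origin and axes are the rack's. Not to be touched.
- reader: The rack reader, fixed, placed differently each time: low white housing 150 mm deep, 300 mm wide, 60 mm high. Origin: on the bench, on its vertical front face, mid-width. x points into the housing (away from the robot), y left along the face, z up. A rack that is home has its origin at x = -45 mm, y = 0 here and its axes parallel to these.
- end_stop (a point): The end stop, part of the reader: a grey bar 20 mm thick and 55 mm high that juts 85 mm from the face towards the robot, at the left as seen from the robot. This point: on the bench, in the corner where the bar's inner surface (facing the reader's -y) meets the face, 88 mm left of the reader's origin. Axes are the reader's.
- jar: A bystander: closed specimen jar, 60 mm across and 80 mm high, loose. Origin: centre of its underside.
- dish: A bystander: open white dish, 90 mm across and 35 mm high, loose. Origin: centre of its underside.
- block: A bystander: small white block 50 mm (x) by 70 mm (y) by 35 mm with three capped tubes standing in a row, 80 mm high in all, loose. Origin: centre of its underside.

How it is judged (in metres and radians):
At the end, for the whole second after the job is handed in: The rack stands flat and still on the bench, its long side within 4 mm of the reader's face and its left end within 4 mm of the end stop, square to the reader within 0.04 rad; jar, dish and tube block within 15 mm of where they began (x of rack in the frame of reader between -0.049 and -0.041 m and y of rack in the frame of reader between -0.004 and 0.004 m and angle between the x axis of rack and the x axis of reader, either way round below 0.04 rad and height (world z) of rack below 0.004 m and angle between rack's own z axis and vertical below 0.04 rad and linear speed of rack below 0.01 m/s and distance of each of jar, dish, block from where it was at the start of the episode below 0.015 m); the robot touches nothing.
It fails at once if the rack is lifted off the bench (over 10 mm) (height (world z) of rack above 0.01 m).
It fails at once if the rack is tipped (over 0.15 rad) (angle between rack's own z axis and vertical above 0.15 rad).
It fails at once if the rack is flung along (faster than 0.4 m/s) (linear speed of rack above 0.4 m/s).
It fails at once if the fingers or the arm press on the tubes (over 1 N) (contact force between any of the fingers, the arm and tubes above 1 N).
It fails at once if a bystander is pushed away or knocked over (distance of any of jar, dish, block from where it was at the start of the episode above 0.015 m or angle between any of jar, dish, block's own z axis and vertical above 0.3 rad).
It also fails if it takes over 48 s, if anything falls off the work surface, if the arm or the gripper's body presses on something with over 40 N, if the wrist force passes 120 N, or if a joint passes its speed limit or range.

### The arm

A 6-joint arm with a two-finger parallel gripper is mounted at the origin on the work surface. World frame = base frame: x ahead of the robot, y to its left, z up, the work surface at z = 0. Lengths are in mm, angles in rad, forces in N, time in s.
With the tool pointing down it reaches from about 275 to 1000 mm from the base axis. Payload 8.4 kg.
Tool frame: the origin (TCP) lies between the finger pads; the fingertips stand 17 mm ahead of it and the grasp point (between the pads) lies 2 mm behind it; z points along the fingers, y is the line along which they close (so a half turn about z gives the same grasp; the last joint's range is limited). The gripper opens to 85 mm and grips with 20 to 120 N. Pads are 22 mm wide; open, the fingers measure 114 mm over their backs; the gripper's body (76 mm by 85 mm) begins 54 mm behind the grasp point. The pads swing forward as they close: fully open they stand 13 mm farther back than shut.
Start: joints at [1.192, 0.353, 1.633, -0, 1.155, -0.002], TCP at [229.966, 581.157, 248.281] pointing down, gripper open.
Joint ranges: [-2.63, 2.63], [-0.92, 2.1], [0.06, 2.66], [-1.3, 4.44], [0, 2.69], [-3.02, 3.02]. Speed limits (rad/s): [2.22, 2.22, 2.79, 3.14, 3.14, 3.14].

### API

Orientations are given as [roll, pitch, yaw] about the fixed x, y, z axes, in that order (R = Rz(yaw) Ry(pitch) Rx(roll)).
In Python, from rig import sense, grab_frame, sign_off gives the robot as it stands. The module is installed in compiled form; this text tells all that it offers.
- The arm moves only by the tool send_rows, never from a script. Its argument "moves" is a list that holds one entry, the list of rows, each a list of 7 numbers: the shift along the world's x, y, z in m, then the turn, a rotation vector about the world's x, y, z in rad, then the opening, from -1 (shut) to 1 (fully open). In form: [[[dx, dy, dz, rx, ry, rz, jaw], ...]]. A call has 1 to 10 rows; each row shifts and turns the commanded pose from where the row before left it; what a row does not reach is not made up. A row lasts 1/10 s, in which the tool goes at most 50 mm and 8.59 degrees, less where a joint would pass 70% of its speed; a pose out of reach is approached as far as the arm can. A call with a gripper value outside its range is refused whole. The fingers move at their own pace and stop on an object; "grip_force" is the grip in N (left out, the last holds). Time passes only in rows, so rows that do not move let the fingers close. It gives the time, the measured TCP pose, the force, the opening and the grip force at its end, in the units of the state.
- sense(): the state, without advancing time (a new reading comes with each control period).
- grab_frame(name): name is "scene" or "top" or "wrist"; returns a dict with "img" (384x512x3 uint8, red, green, blue), "mtx" (3x3 intrinsics, pixels), "rvec" (rotation vector, rad) and "tvec" (3), from world to camera coordinates, as OpenCV has them; the wrist camera has in their place "T_tool_cam" (4x4, takes a point from camera to tool coordinates, whose origin is the TCP and whose axes are the flange's). Camera axes: x right, y down, z forward; pixel columns grow to the right and rows downward; lengths in mm; the calibration is good to about 2 mm. A picture is of the moment at which its call begins: read the wrist's pose just before it. There is no depth.
- sign_off(): hands the job in; it is judged then, once.
The state is a dict: "clock": time; "qpos": joint angles; "qvel": joint speeds; "joint_efforts": joint torques, N m; "eef_pos": TCP position; "tcp_rot": TCP orientation; "contact_force": force on the tool from outside, world axes, zero at the start; "wrist_torque": the same for the moment, N m; "opening": opening from 0.0 (shut) to 1.0 (fully open); "grasp_force": force on a finger pad.
Only numpy, scipy, OpenCV 4.12 (cv2) and the standard library are available. Lean on these libraries where they do the work, as an engineer would, in place of code of your own. Each camera call takes 0.05 s, during which the arm holds its last target. There are 200 camera calls.

## Working session

There is one attempt and no reset: what is moved stays moved. The work goes in short steps, Python scripts to look and compute and a tool call to move; the robot and the scene stay as the last step left them, time stands still between calls to the robot, and variables do not carry over. Pictures are saved under pics/ and viewed, at most 12 in all, crops included, and the job is handed in when it is done.

Besides the shell and the picture viewer there is one more tool, called after "Request:" as name(argument=value, ...) on one line, values as JSON. send_rows: Moves the arm, as the interface text tells. Its arguments: {"type":"object","properties":{"moves":{"type":"array"},"grip_force":{"type":"number"}},"required":["moves"]}

```bash
mkdir -p pics; cat > h.py <<'E'
import cv2, numpy as np
from rig import sense, grab_frame, sign_off
def cam(n):
    f=grab_frame(n); return f
def ray(f,uv):
    R=cv2.Rodrigues(np.array(f['rvec'],float))[0]; t=np.array(f['tvec'],float).ravel()
    d=R.T@np.linalg.inv(np.array(f['mtx']))@np.array([uv[0],uv[1],1.]); return -R.T@t, d
def onz(f,uv,z):
    o,d=ray(f,uv); return o+d*(z-o[2])/d[2]
def save(f,n): cv2.imwrite('pics/'+n,cv2.cvtColor(f['img'],cv2.COLOR_RGB2BGR))
E
python3 - <<'E'
from h import *
import pickle
s=sense();print(s)
a=cam('top');b=cam('scene');pickle.dump((a,b),open('f0.pkl','wb'))
for f in(a,b):print(ray(f,(256,192)),f['mtx'])
im=np.hstack([a['img'],b['img']])
save(dict(img=cv2.resize(a['img'],(800,600))),'t0.png');save(dict(img=cv2.resize(b['img'],(800,600))),'s0.png')
E
```

```text
{'clock': 0.0, 'qpos': array([ 1.19161086e+00,  3.53667534e-01,  1.63416714e+00, -2.40486178e-05,
        1.15518150e+00, -2.38856349e-03]), 'qvel': array([ 0.00175299, -0.00193079,  0.00059682, -0.00141852,  0.0006308 ,
       -0.00117142]), 'joint_efforts': array([ 4.04436596e-04, -6.05236602e+01, -3.42067981e+01, -1.09320201e-04,
        8.98338330e-03,  1.61349931e-05]), 'eef_pos': array([229.79228521, 580.72153502, 247.53543171]), 'tcp_rot': array([-3.14016909e+00,  1.85872616e-05,  2.76480549e+00]), 'contact_force': array([-0.45087072, -0.7113945 ,  0.04310809]), 'wrist_torque': array([-0.02774012,  0.01980336,  0.02338812]), 'grasp_force': 0.0, 'opening': 0.9990629643836539}
(array([ 377.34692832,  -26.56946093, 1253.17626571]), array([ 0.12142269,  0.00674458, -0.99271416])) [[367.34306566   0.         262.00885464]
 [  0.         367.34306566 192.61482241]
 [  0.           0.           1.        ]]
(array([ 992.26519551, -778.21614043,  912.89716063]), array([-0.36573803,  0.61345108, -0.70001186])) [[471.86993956   0.         254.81794458]
 [  0.         471.86993956 187.3556713 ]
 [  0.           0.           1.        ]]
```

View pics/t0.png

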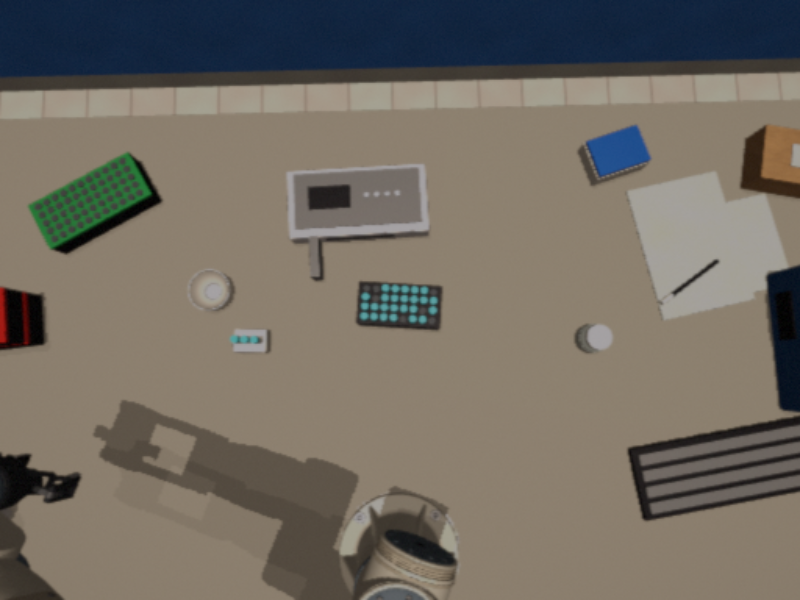

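View pics/s0.png

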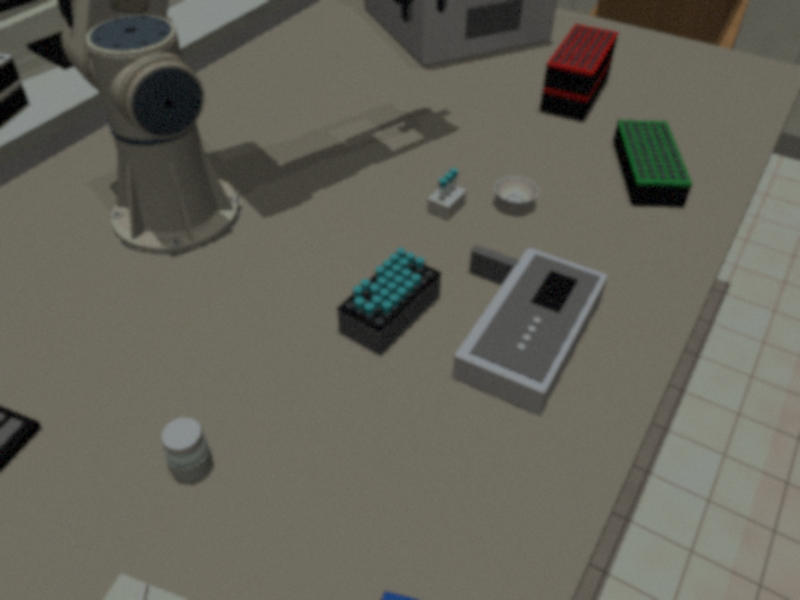

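The top view shows the reader at (290–428, 165–240), the stop bar at (315, 240–278), and the rack at (358–442, 282–328). It also shows the dish at (210, 290), the block at (250, 341) and the jar at (595, 338). The scene view agrees with this. Next I'll measure from both views.

```bash
python3 - <<'E'
from h import *
import pickle
a,b=pickle.load(open('f0.pkl','rb'))
k=1.5625
def big(mask,box):
    m=np.zeros_like(mask); x0,x1,y0,y1=[int(v/k) for v in box]; m[y0:y1,x0:x1]=mask[y0:y1,x0:x1]
    c=max(cv2.findContours(m,cv2.RETR_EXTERNAL,cv2.CHAIN_APPROX_NONE)[0],key=cv2.contourArea); return c
def rect(f,c,z):
    p=np.array([onz(f,q,z)[:2] for q in c.reshape(-1,2)],np.float32)
    return cv2.minAreaRect(p)
for n,f,boxR,boxH in(('top',a,(345,455,270,340),(275,440,155,245)),('scene',b,(325,450,240,360),(450,615,240,415))):
    h=cv2.cvtColor(f['img'],cv2.COLOR_RGB2HSV).astype(int)
    teal=((h[...,0]>75)&(h[...,0]<105)&(h[...,1]>90)&(h[...,2]>60))
    dark=(h[...,2]<65)|teal
    c=big(cv2.morphologyEx(dark.astype(np.uint8),cv2.MORPH_CLOSE,np.ones((3,3))),boxR); print(n,'rack',rect(f,c,60),cv2.boundingRect(c))
    m=f['img'].astype(int); hs=((m[...,2]-m[...,0])>-8).astype(np.uint8)
    c=big(cv2.morphologyEx(hs,cv2.MORPH_CLOSE,np.ones((3,3))),boxH); print(n,'housing',rect(f,c,60),cv2.boundingRect(c))
    print([f['img'][int(y/k),int(x/k)] for x,y in ([(360,350),(300,172),(335,230),(315,260)] if n=='top' else [(500,420),(500,300),(490,380),(490,262)])])
for nm,u,z in(('dish',(210,290),35),('block',(250,341),35),('jar',(597,337),80),('stop in top',(322,278),55),('stop corner',(322,242),55)):print(nm,onz(a,np.array(u)/k,z))
for nm,u,z in(('dish',(516,190),35),('jar',(183,433),80)):print(nm,onz(b,np.array(u)/k,z))
E
```

```text
top rack ((512.4500122070312, -15.030403137207031), (171.81411743164062, 89.62708282470703), 84.91289520263672) (229, 181, 53, 30)
top housing ((736.2747802734375, 68.08116912841797), (155.90309143066406, 296.3576354980469), 1.788422703742981) (184, 105, 90, 49)
[array([141, 129, 112], dtype=uint8), array([162, 158, 159], dtype=uint8), array([164, 161, 163], dtype=uint8), array([121, 113, 106], dtype=uint8)]
scene rack ((529.0147705078125, -33.1656494140625), (224.6361846923828, 125.96537017822266), 85.24761199951172) (216, 159, 66, 68)
scene housing ((710.8275756835938, 40.9200439453125), (240.18362426757812, 341.502685546875), 1.8559120893478394) (290, 157, 99, 107)
[array([113, 111,  99], dtype=uint8), array([134, 139, 142], dtype=uint8), array([77, 77, 73], dtype=uint8), array([38, 38, 35], dtype=uint8)]
dish [559.19103683 387.1628988   35.        ]
block [447.80671387 301.33022733  35.        ]
jar [ 433.31876264 -419.72192992   80.        ]
stop in top [575.25105643 144.88791787  55.        ]
stop corner [652.75284764 144.0793329   55.        ]
dish [567.387452   384.84996949  35.        ]
jar [ 441.11057311 -424.16217594   80.        ]
```

Request:
send_rows(moves=[[[0.0085,-0.03,0,0,0,0.0204,1],[0.0085,-0.03,0,0,0,0.0204,1],[0.0085,-0.03,0,0,0,0.0204,1],[0.0085,-0.03,0,0,0,0.0204,1],[0.0085,-0.03,0,0,0,0.0204,1],[0.0085,-0.03,0,0,0,0.0204,1],[0.0085,-0.03,0,0,0,0.0204,1],[0.0085,-0.03,0,0,0,0.0204,1],[0.0085,-0.03,0,0,0,0.0204,1],[0.0085,-0.03,0,0,0,0.0204,1]]])

```text
clock: 1.1
eef_pos: [314.9, 279.8, 248.1]
tcp_rot: [-3.141, -0.0, 2.97]
contact_force: [1.7, 0.3, 0.6]
opening: 0.993
grasp_force: 0.0
```

Request:
send_rows(moves=[[[0.0085,-0.03,0,0,0,0.0204,1],[0.0085,-0.03,0,0,0,0.0204,1],[0.0085,-0.03,0,0,0,0.0204,1],[0.0085,-0.03,0,0,0,0.0204,1],[0.0085,-0.03,0,0,0,0.0204,1],[0.0085,-0.03,0,0,0,0.0204,1],[0.0085,-0.03,0,0,0,0.0204,1],[0.0085,-0.03,0,0,0,0.0204,1],[0.0085,-0.03,0,0,0,0.0204,1],[0.0085,-0.03,0,0,0,0.0204,1]]])

```text
clock: 2.1
eef_pos: [399.9, -20.1, 248.2]
tcp_rot: [3.142, -0.0, -3.11]
contact_force: [0.6, 0.6, 0.0]
opening: 0.998
grasp_force: 0.0
```

```bash
cat >> h.py <<'E'
from scipy.spatial.transform import Rotation as Ro
def wrist():
    s=sense(); f=dict(grab_frame('wrist')); T=np.eye(4); T[:3,:3]=Ro.from_euler('xyz',s['tcp_rot']).as_matrix(); T[:3,3]=s['eef_pos']
    W=np.linalg.inv(T@np.array(f['T_tool_cam'])); f['rvec']=cv2.Rodrigues(W[:3,:3])[0]; f['tvec']=W[:3,3]; return f,s
E
python3 - <<'E'
from h import *
import pickle
f,s=wrist();pickle.dump(f,open('w1.pkl','wb'));print(s['clock'],s['eef_pos'],s['tcp_rot'],s['qpos'],ray(f,(256,192)));save(dict(img=cv2.resize(f['img'],(800,600))),'w1.png')
E
```

```text
2.1 [399.92746163 -20.14598578 248.20379002] [ 3.14154497e+00 -1.02545514e-04 -3.10961391e+00] [-5.41089624e-02 -9.47278910e-03  2.07990465e+00  4.40734217e-05
  1.07126706e+00 -1.65690514e+00] (array([319.02980202, -21.20016015, 373.25568143]), array([ 0.31568878,  0.01293374, -0.94878815]))
```

View pics/w1.png

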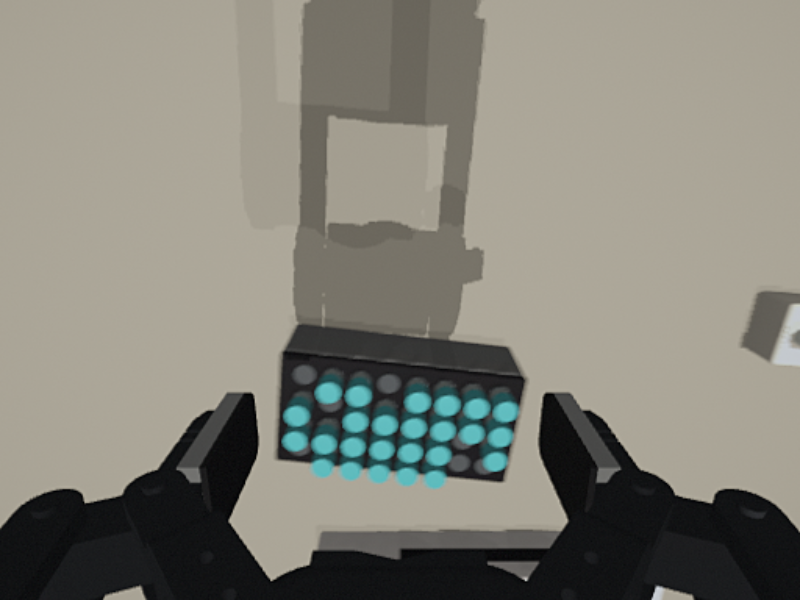

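The wrist view shows the rack's top plate corners at (287,352), (523,377), (505,481) and (278,459), and the bottom edge of its near side at (299,325)–(511,348). The block shows at the right edge, and the fingers hide the reader.

```bash
python3 - <<'E'
from h import *
import pickle
f=pickle.load(open('w1.pkl','rb'));a,b=pickle.load(open('f0.pkl','rb'));k=1.5625
P=[onz(f,np.array(u)/k,60)[:2] for u in((287,352),(523,377),(505,481),(278,459))]
Q=[onz(f,np.array(u)/k,0)[:2] for u in((299,325),(511,348))]
print(np.round(P,1),np.mean(P,0),np.round(Q,1))
for p,q in((0,1),(3,2),(1,2),(0,3)):
    d=P[q]-P[p];print(np.linalg.norm(d),np.degrees(np.arctan2(d[1],d[0])))
d=Q[1]-Q[0];print(np.degrees(np.arctan2(d[1],d[0])))
# reader front edge in top view: gradient rows per column
im=cv2.cvtColor(a['img'],cv2.COLOR_RGB2GRAY).astype(int)
for x in (190,215,230,245,260): print(x,im[144:160,x])
for y in (160,166,172): print(y,im[y,192:215])
save(dict(img=cv2.resize(a['img'][95:215,170:300],(780,720),interpolation=cv2.INTER_CUBIC)[:600]),'t1.png')
E
```

```text
[[ 464.   -94.1]
 [ 477.7   71.9]
 [ 566.    68.1]
 [ 552.1 -104.2]] [514.95037517 -14.57413737] [[467.4 -97.4]
 [481.9  76.9]]
166.61689184188694 85.28375469502099
172.87789943277267 85.38635424102303
88.44521309575823 -2.462448979514343
88.73000723401383 -6.513309042308035
85.24747064928656
190 [113 114 121 156 162 163 163 158 116  78  70  78 114 123 128 130]
215 [117 145 160 163 162 163 157  96  43  42  75 116 128 129 131 130]
230 [123 155 163 163 162 156  98  47  38  72 115 122 129 130 131 130]
245 [156 162 162 161 149  95  51  37  71 114 123 129 130 131 130 130]
260 [163 163 162 158 107  74  67  75 115 122 129 130 130 131 130 130]
160 [131 131 131 129 129 118 109 112 114 115 115  93  49  53  97 124 131 130
 131 130 130 130 131]
166 [130 131 130 131 131 123 117 116 114 115 115  97  64  44  68 108 129 131
 130 131 131 131 131]
172 [130 131 131 130 129 130 123 116 116 117 118 116  91  48  60 101 125 130
 131 130 132 131 131]
```

View pics/t1.png

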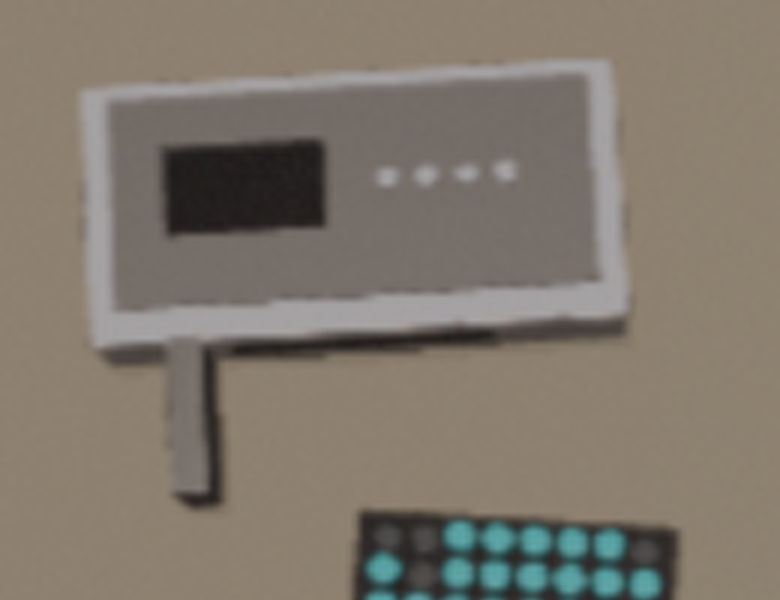

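The crop (scale 6, offset 170,95) shows the housing's top corners at (95,345), (628,316), (608,62) and (82,90). The stop's inner top edge runs from (205,345) to (209,490).

```bash
python3 - <<'E'
from h import *
import pickle
a,b=pickle.load(open('f0.pkl','rb'))
g=lambda u,z:onz(a,(np.array(u)-2.5)/6+np.array([170,95]),z)[:2]
L,R,RB,LB=[g(u,60) for u in((95,345),(628,316),(608,62),(82,90))]
print(L,R,RB,LB,np.linalg.norm(L-R),np.linalg.norm(L-LB))
d=(L-R)/np.linalg.norm(L-R);psi=np.arctan2(-d[0],d[1]);e=np.array([d[1],-d[0]])
d2=RB-R+LB-L;print('yaw front',psi,'yaw sides',np.arctan2(d2[1],d2[0]))
o=(L+R)/2;print('origin',o)
S,E=g((205,345),55),g((209,490),55);print('stop inner',S,E,(S-o)@d,(E-o)@d,(E-o)@e,'home',o-45*e)
E
```

```text
[662.9087153  211.60193263] [671.29739134 -83.04690742] [817.34329426 -76.57061749] [808.84861995 218.32338288] 294.76822900397474 146.09460518617655
yaw front 0.02846239163663438 yaw sides 0.04516919321956857
origin [667.10305332  64.27751261]
stop inner [662.45120437 151.7203393 ] [580.98032151 150.31121375] 87.53979489542228 88.44978318640504 -83.63945552939153 home [622.12127951  62.99687791]
```

Request:
send_rows(moves=[[[0.0,0.004,-0.03,0,-0.1,0,1],[0.0,0,-0.03,0,-0.1,0,1],[0.005,0,-0.03,0,0,0,1],[0.005,0,-0.03,0,0,0,1],[0.005,0,-0.03,0,0,0,1],[0.005,0,-0.03,0,0,0,1],[0.005,0,-0.023,0,0,0,1],[0.005,0,-0.01,0,0,0,1],[0,0,0,0,0,0,1]]])

```text
clock: 3.05
eef_pos: [429.4, -14.8, 33.8]
tcp_rot: [-3.136, 0.197, -3.11]
contact_force: [0.5, -0.2, -0.1]
opening: 1.0
grasp_force: 0.0
```

Request:
send_rows(moves=[[[0.005,0,0,0,0,0,1],[0.005,0,0,0,0,0,1],[0.005,0,0,0,0,0,1],[0.005,0,0,0,0,0,1],[0.005,0,0,0,0,0,1],[0.005,0,0,0,0,0,1],[0.005,0.001,0,0,0,0,1],[0.005,0,0,0,0,0,1],[0.005,0,0,0,0,0,1],[0,0,0,0,0,0,1]]])

```text
clock: 4.05
eef_pos: [476.2, -13.8, 35.4]
tcp_rot: [-3.135, 0.201, -3.11]
contact_force: [-0.2, -0.2, 0.0]
opening: 1.003
grasp_force: 0.0
```

```bash
python3 - <<'E'
from h import *
f,s=wrist();print(s['eef_pos'],s['tcp_rot'],s['contact_force'])
a=grab_frame('top')
save(dict(img=np.hstack([cv2.resize(f['img'],(400,300)),cv2.resize(a['img'][95:239,150:342],(400,300))])),'c2.png')
E
```

```text
[476.19136076 -13.83861767  35.41398676] [-3.13514584  0.20127034 -3.10957498] [-0.2339166  -0.23380272  0.02744461]
```

View pics/c2.png

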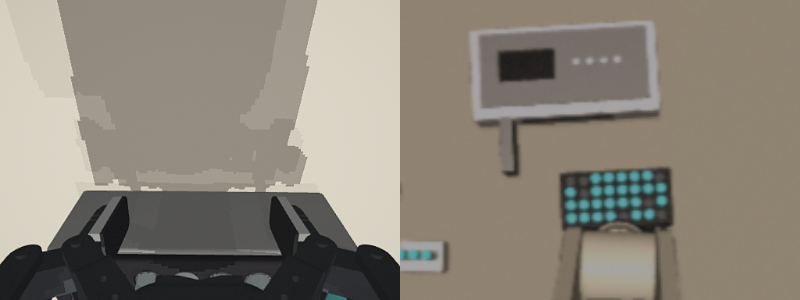

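The wrist view shows both pads on the rack's near side. In the top view the rack is now parallel to the reader and clear of the stop, so I'll keep pushing.

Request:
send_rows(moves=[[[0.005,0,0,0,0,0,1],[0.005,0,0,0,0,0,1],[0.005,0,0,0,0,0,1],[0.005,0,0,0,0,0,1],[0.005,0.001,0,0,0,0,1],[0.005,0,0,0,0,0,1],[0.005,0,0,0,0,0,1],[0.005,0,0,0,0,0,1],[0.005,0.001,0,0,0,0,1],[0.005,0,0,0,0,0,1]]])

```text
clock: 5.15
eef_pos: [524.3, -11.7, 35.1]
tcp_rot: [-3.135, 0.198, -3.11]
contact_force: [-5.4, -0.2, 3.4]
opening: 1.002
grasp_force: 2.6
```

```bash
cat >> h.py <<'E'
def caps():
    """rack pose from cap colour in the top view: rays on the z=83 plane"""
    f=grab_frame('top'); h=cv2.cvtColor(f['img'],cv2.COLOR_RGB2HSV).astype(int)
    t=((h[...,0]>75)&(h[...,0]<105)&(h[...,1]>90)&(h[...,2]>60)).astype(np.uint8)
    dk=((h[...,2]<65)|(t>0)).astype(np.uint8)
    out=[]
    for nm,m,z in(('caps',cv2.dilate(t,np.ones((5,5))),83),):
        c=max(cv2.findContours(m,cv2.RETR_EXTERNAL,cv2.CHAIN_APPROX_NONE)[0],key=cv2.contourArea)
        p=np.array([onz(f,q,z)[:2] for q in c.reshape(-1,2)],np.float32); out.append(cv2.minAreaRect(p))
    return f,out
E
python3 - <<'E'
from h import *
print(caps()[1],sense()['contact_force'])
import pickle
import h
a,b=pickle.load(open('f0.pkl','rb')); h.grab_frame=lambda n:a
print('start',h.caps()[1])
E
```

```text
[((579.5401000976562, -7.29754638671875), (168.1326141357422, 85.07447052001953), 88.40898895263672)] [-1.18096726 -0.74174504 -1.36124536]
start [((514.763427734375, -14.538856506347656), (169.7362823486328, 89.5131607055664), 85.9972915649414)]
```

Request:
send_rows(moves=[[[0.005,0,0,0,0,0,1],[0.005,0,0,0,0,0,1],[0.005,0,0,0,0,0,1],[0.005,0.001,0,0,0,0,1],[0.005,0,0,0,0,0,1],[0.005,0,0,0,0,0,1],[0.002,0,0,0,0,0,1],[0,0,0,0,0,0,1]]])

```text
clock: 6.0
eef_pos: [557.8, -10.8, 35.4]
tcp_rot: [-3.135, 0.201, -3.11]
contact_force: [-0.3, 0.1, 0.8]
opening: 1.003
grasp_force: 0.1
```

```bash
python3 - <<'E'
from h import *
f,o=caps();s=sense();print(o,s['contact_force'],s['eef_pos'])
save(dict(img=cv2.resize(f['img'][100:196,170:298],(800,600),interpolation=cv2.INTER_CUBIC)),'t3.png')
E
```

```text
[((618.9288330078125, -6.640167236328125), (171.7449951171875, 79.15504455566406), 88.44515991210938)] [ 0.33409133  0.49102017 -0.15763632] [557.7474525  -10.85711922  35.54816166]
```

View pics/t3.png

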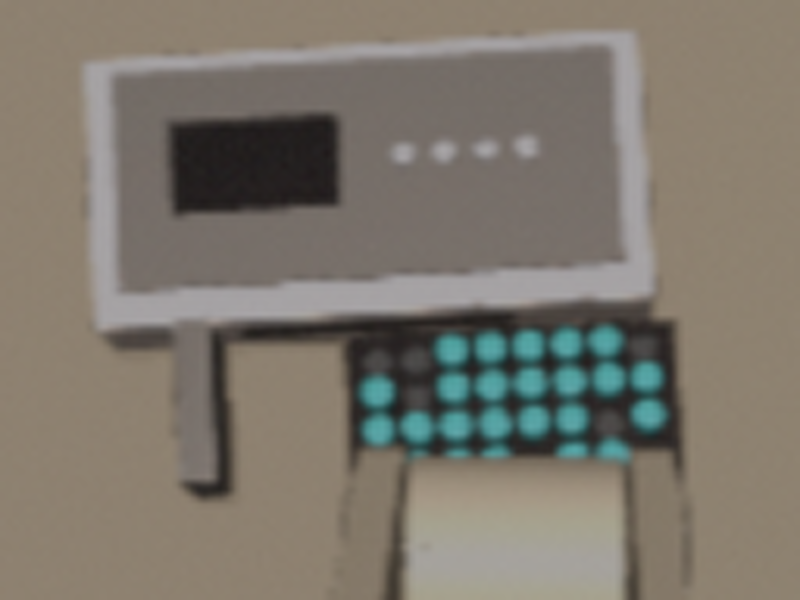

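The gap to the face is about 8 mm and the rack is parallel to it. The stop inner edge is at pixel 215 and the rack's left end at 348, so about 68 mm remain. Next I'll retreat, lift and go round to the right end.

Request:
send_rows(moves=[[[-0.012,0,0,0,0,0,1],[-0.015,0,0,0,0,0,1],[0,0,0.03,0,0,0,1],[0,0,0.035,0,0,0,1],[0,0,0.035,0,0.1,0,1],[0,0,0.035,0,0.1,0,1],[0,0,0.02,0,0,0,1],[0.01,-0.015,0,0,0,-0.14,0],[0.01,-0.015,0,0,0,-0.14,0],[0.01,-0.015,0,0,0,-0.14,0]]])

```text
clock: 7.05
eef_pos: [559.7, -56.2, 190.6]
tcp_rot: [3.141, 0.001, 2.747]
contact_force: [0.6, 1.4, -1.1]
opening: 0.516
grasp_force: 0.0
```

Request:
send_rows(moves=[[[0.01,-0.015,0,0,0,-0.14,0],[0.01,-0.015,0,0,0,-0.14,0],[0.01,-0.015,0,0,0,-0.14,0],[0.01,-0.02,0,0,0,-0.14,0],[0.01,-0.02,0,0,0,-0.14,0],[0.004,-0.01,0,0,0,-0.14,0],[0,0,0,0,0,-0.14,0],[0,0,0,0,0,-0.14,0],[0,0,0,0,0,-0.031,0],[0,0,0,0,0,0,0]]])

```text
clock: 8.05
eef_pos: [613.3, -150.8, 190.2]
tcp_rot: [3.142, -0.0, 1.601]
contact_force: [-0.9, 1.0, 0.7]
opening: 0.5
grasp_force: 0.0
```

```bash
python3 - <<'E'
from h import *
f,o=caps();w,s=wrist();print(o,s['eef_pos'],s['tcp_rot'])
import pickle;pickle.dump((f,w),open('w4.pkl','wb'))
save(dict(img=np.hstack([cv2.resize(w['img'],(400,300)),cv2.resize(f['img'][100:196,170:298],(400,300))])),'c4.png')
E
```

```text
[((611.3091430664062, -5.691673278808594), (91.81380462646484, 169.90895080566406), 1.6938163042068481)] [ 613.3857017  -150.7535649   190.19809948] [ 3.14156728e+00 -3.77716545e-05  1.60279325e+00]
```

View pics/c4.png

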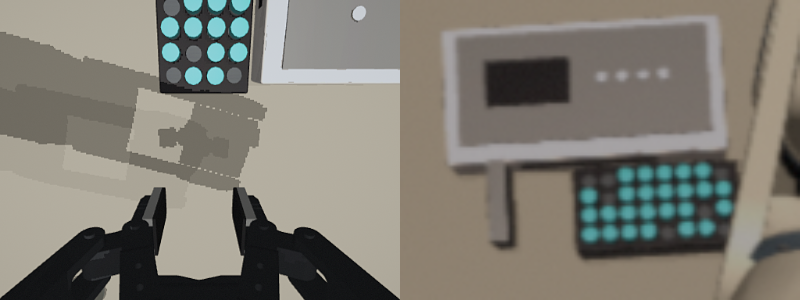

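The wrist view (half-width crop) shows the rack's right end edge at (161,93)–(246,92) and its +x side running from (246,91) to (252,0). The reader's front right corner is near (262,83).

```bash
python3 - <<'E'
from h import *
import pickle
f,w=pickle.load(open('w4.pkl','rb'))
for u in((161,93),(246,91),(252,2),(155,2),(263,83),(259,2)):print(u,onz(w,np.array(u)*1.28,60)[:2])
E
```

```text
(161, 93) [572.69027872 -94.51262922]
(246, 91) [658.77007702 -89.68567416]
(252, 2) [656.84268135 -10.49318391]
(155, 2) [568.50466024 -13.38862829]
(263, 83) [675.07260584 -81.30724542]
(259, 2) [663.21580125 -10.28429294]
```

Request:
send_rows(moves=[[[0.001,0,-0.03,0.1,0,0,0],[0.001,0,-0.03,0.1,0,0,0],[0,0,-0.03,0,0,0,0],[0,0.005,-0.03,0,0,0,0],[0,0.005,-0.025,0,0,0,0],[0,0.005,-0.01,0,0,0,0],[0,0,0,0,0,0,0]]])

```text
clock: 8.85
eef_pos: [614.9, -134.9, 34.1]
tcp_rot: [3.138, -0.201, 1.603]
contact_force: [0.8, -0.1, 0.7]
opening: 0.503
grasp_force: 0.0
```

Request:
send_rows(moves=[[[0,0.005,0,0,0,0,0],[0,0.005,0,0,0,0,0],[0,0.005,0,0,0,0,0],[0,0.005,0,0,0,0,0],[0,0.005,0,0,0,0,0],[0,0.005,0,0,0,0,0],[-0.001,0.005,0,0,0,0,0],[0,0.005,0,0,0,0,0],[0,0.005,0,0,0,0,0],[0,0.005,0,0,0,0,0]]])

```text
clock: 9.85
eef_pos: [615.3, -85.8, 35.5]
tcp_rot: [3.135, -0.199, 1.602]
contact_force: [-0.4, -5.2, 3.9]
opening: 0.498
grasp_force: 2.6
```

```bash
python3 - <<'E'
from h import *
f,o=caps();w,s=wrist();print(o,s['eef_pos'],s['tcp_rot'],s['contact_force'])
save(dict(img=np.hstack([cv2.resize(w['img'],(400,300)),cv2.resize(f['img'][100:196,170:298],(400,300))])),'c5.png')
E
```

```text
[((610.718505859375, 14.677284240722656), (91.88064575195312, 171.29437255859375), 1.636204719543457)] [615.15866393 -84.9985317   35.48570207] [ 3.13493327 -0.19997305  1.60260197] [ 1.1373364  -3.32707949  2.73999756]
```

View pics/c5.png

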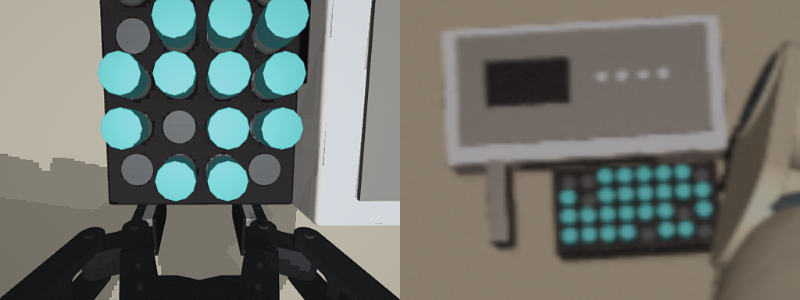

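Both pads are on the right end and the rack is sliding straight. I'll continue.

Request:
send_rows(moves=[[[0,0.005,0,0,0,0,0],[0,0.005,0,0,0,0,0],[0,0.005,0,0,0,0,0],[-0.001,0.005,0,0,0,0,0],[0,0.005,0,0,0,0,0],[0,0.005,0,0,0,0,0],[0,0.005,0,0,0,0,0],[0,0.005,0,0,0,0,0]]])

```text
clock: 10.75
eef_pos: [613.9, -45.4, 35.2]
tcp_rot: [3.135, -0.2, 1.603]
contact_force: [0.0, -4.5, 3.4]
opening: 0.502
grasp_force: 2.4
```

Request:
send_rows(moves=[[[0,0.002,0,0,0,0,0],[0,0.002,0,0,0,0,0],[0,0.001,0,0,0,0,0],[0,0.001,0,0,0,0,0]]])

```text
clock: 11.15
eef_pos: [613.9, -39.9, 35.2]
tcp_rot: [3.135, -0.2, 1.602]
contact_force: [-0.2, -4.6, 2.2]
opening: 0.498
grasp_force: 2.4
```

```bash
python3 - <<'E'
from h import *
print(caps()[1],sense()['contact_force'])
E
```

```text
[((608.7734375, 62.358978271484375), (91.755126953125, 169.5279998779297), 1.6934528350830078)] [-0.37161283 -3.8876823   3.02361685]
```

Not touching the stop yet, so I'll creep forward and watch for the force to rise.

Request:
send_rows(moves=[[[0,0.001,0,0,0,0,0],[0,0.001,0,0,0,0,0],[0,0.001,0,0,0,0,0]]])

```text
clock: 11.5
eef_pos: [614.0, -36.8, 35.3]
tcp_rot: [3.135, -0.2, 1.602]
contact_force: [-0.2, -4.2, 3.3]
opening: 0.501
grasp_force: 2.3
```

Request:
send_rows(moves=[[[0,0.001,0,0,0,0,0],[0,0.001,0,0,0,0,0]]])

```text
clock: 11.7
eef_pos: [614.1, -36.4, 35.3]
tcp_rot: [3.134, -0.197, 1.603]
contact_force: [-1.2, -17.8, 4.3]
opening: 0.5
grasp_force: 8.9
```

The force rose to 18 N, so the left end is against the stop. I'll retreat and go round to the near long side.

Request:
send_rows(moves=[[[0,-0.012,0,0,0,0,0],[0,-0.018,0,0,0,0,0],[0,0,0.03,0,0,0,0],[0,0,0.035,0,0,0,0],[0,0,0.035,-0.1,0,0,0],[0,0,0.035,-0.1,0,0,0],[0,0,0.02,0,0,0,0],[-0.02,0,0,0,0,0.14,1],[-0.02,0,0,0,0,0.14,1],[-0.02,0.01,0,0,0,0.14,1]]])

```text
clock: 12.7
eef_pos: [553.0, -55.8, 190.2]
tcp_rot: [-3.141, -0.001, 2.027]
contact_force: [0.8, 0.8, 0.2]
opening: 0.976
grasp_force: 0.0
```

Request:
send_rows(moves=[[[-0.02,0.02,0,0,0,0.14,1],[-0.02,0.02,0,0,0,0.14,1],[0,0.02,0,0,0,0.14,1],[0,0.02,0,0,0,0.14,1],[0,0.02,0,0,0,0.14,1],[0,0.015,0,0,0,0.14,1],[0,0.005,0,0,0,0.14,1],[0,0,0,0,0,0.14,1],[0,0,0,0,0,0.031,1],[0,0,0,0,0,0,1]]])

```text
clock: 13.7
eef_pos: [513.7, 64.8, 190.1]
tcp_rot: [3.141, -0.001, -3.111]
contact_force: [-0.3, -0.5, 0.2]
opening: 0.998
grasp_force: 0.0
```

```bash
python3 - <<'E'
from h import *
f,o=caps();w,s=wrist();print(o,s['eef_pos'],s['tcp_rot'],s['contact_force'])
save(dict(img=np.hstack([cv2.resize(w['img'],(400,300)),cv2.resize(f['img'][100:196,170:298],(400,300))])),'c6.png')
E
```

```text
[((614.2816772460938, 1.5141448974609375), (45.41545104980469, 82.47309112548828), 88.73358154296875)] [513.76722659  64.76354024 190.07130104] [ 3.14135240e+00 -9.50593895e-04 -3.11196887e+00] [-0.56522448 -0.82269395  0.16632144]
```

View pics/c6.png

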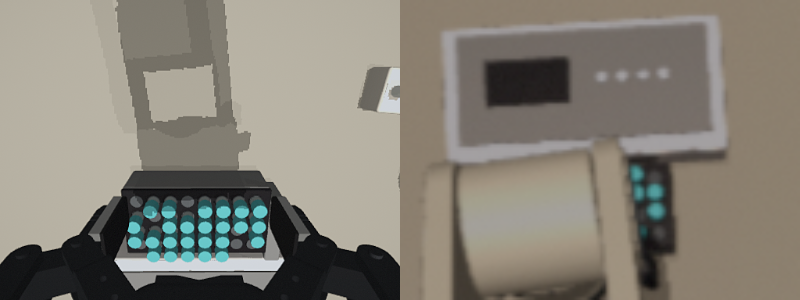

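The rack is in the corner and square to the reader. I'm positioned on the near side, so I'll go down and press it to the face.

Request:
send_rows(moves=[[[0,0,-0.03,0,-0.1,0,1],[0,0,-0.03,0,-0.1,0,1],[0,0,-0.03,0,0,0,1],[0.005,0,-0.03,0,0,0,1],[0.005,0,-0.025,0,0,0,1],[0.005,0,-0.01,0,0,0,1],[0.005,0,0,0,0,0,1],[0.005,0,0,0,0,0,1],[0.005,0,0,0,0,0,1],[0.005,0,0,0,0,0,1]]])

```text
clock: 14.8
eef_pos: [550.2, 65.2, 36.5]
tcp_rot: [-3.135, 0.202, -3.11]
contact_force: [0.0, -0.0, -0.1]
opening: 1.002
grasp_force: 0.0
```

Request:
send_rows(moves=[[[0.003,0,0,0,0,0,1],[0.003,0,0,0,0,0,1],[0.002,0,0,0,0,0,1],[0.002,0,0,0,0,0,1]]])

```text
clock: 15.2
eef_pos: [557.6, 65.0, 34.9]
tcp_rot: [-3.135, 0.197, -3.11]
contact_force: [-5.8, 0.6, 4.3]
opening: 0.998
grasp_force: 2.8
```

Request:
send_rows(moves=[[[0.001,0,0,0,0,0,1],[0.001,0,0,0,0,0,1]]])

```text
clock: 15.4
eef_pos: [559.4, 65.0, 34.9]
tcp_rot: [-3.135, 0.197, -3.11]
contact_force: [-6.8, -0.2, 5.2]
opening: 0.993
grasp_force: 2.8
```

Request:
send_rows(moves=[[[0.001,0,0,0,0,0,1],[0.001,0,0,0,0,0,1],[0.001,0,0,0,0,0,1]]])

```text
clock: 15.7
eef_pos: [562.4, 65.0, 34.9]
tcp_rot: [-3.135, 0.197, -3.11]
contact_force: [-5.9, -0.1, 5.1]
opening: 0.997
grasp_force: 2.8
```

Request:
send_rows(moves=[[[0.001,0,0,0,0,0,1],[0.001,0,0,0,0,0,1]]])

```text
clock: 15.9
eef_pos: [564.4, 65.0, 34.9]
tcp_rot: [-3.135, 0.197, -3.11]
contact_force: [-5.8, 0.8, 4.5]
opening: 1.0
grasp_force: 2.8
```

Request:
send_rows(moves=[[[0.001,0,0,0,0,0,1],[0.001,0,0,0,0,0,1]]])

```text
clock: 16.1
eef_pos: [566.4, 65.0, 34.9]
tcp_rot: [-3.135, 0.197, -3.11]
contact_force: [-5.8, -0.6, 4.4]
opening: 0.999
grasp_force: 2.8
```

Request:
send_rows(moves=[[[0.001,0,0,0,0,0,1],[0.001,0,0,0,0,0,1]]])

```text
clock: 16.3
eef_pos: [568.4, 65.0, 34.8]
tcp_rot: [-3.135, 0.197, -3.11]
contact_force: [-4.9, 0.1, 4.6]
opening: 1.004
grasp_force: 2.8
```

Request:
send_rows(moves=[[[0.001,0,0,0,0,0,1],[0.001,0,0,0,0,0,1]]])

```text
clock: 16.5
eef_pos: [568.8, 64.9, 34.4]
tcp_rot: [-3.135, 0.194, -3.11]
contact_force: [-12.3, 0.7, 8.5]
opening: 0.996
grasp_force: 6.4
```

```bash
python3 - <<'E'
from h import *
f=grab_frame('scene');s=sense();print(s['contact_force'],s['wrist_torque'],s['eef_pos'])
save(dict(img=cv2.resize(f['img'][130:274,200:392],(800,600),interpolation=cv2.INTER_CUBIC)),'s7.png')
E
```

```text
[-10.89797393  -0.06856361   6.49124894] [0.0489241  1.29292996 0.11631484] [568.78333197  64.8499715   34.39268408]
```

View pics/s7.png

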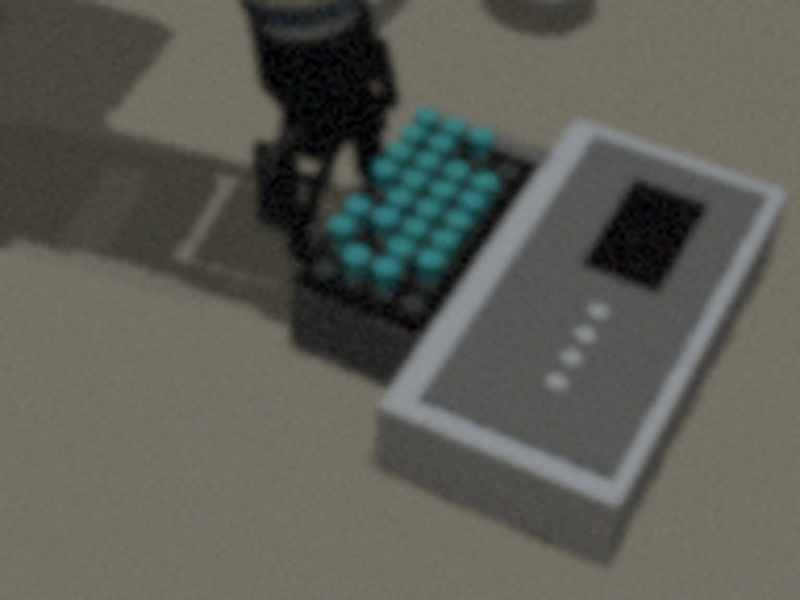

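The scene view shows the rack's side meeting the reader's face along its length, and the force has jumped to 12 N. I'll press a little harder to seat it square, then retreat and check.

Request:
send_rows(moves=[[[0.001,0,0,0,0,0,1],[0.001,0,0,0,0,0,1],[0,0,0,0,0,0,1]]])

```text
clock: 16.85
eef_pos: [569.0, 64.7, 33.9]
tcp_rot: [-3.134, 0.19, -3.109]
contact_force: [-15.0, 0.2, 10.3]
opening: 1.0
grasp_force: 8.0
```

Request:
send_rows(moves=[[[-0.005,0,0,0,0,0,1],[-0.012,0,0,0,0,0,1],[-0.02,0,0,0,0,0,1],[-0.01,0,0.03,0,0,0,1],[0,0,0.035,0,0,0,1],[0,0,0.035,0,0.1,0,1],[0,0,0.035,0,0.1,0,1],[0,0,0.02,0,0,0,1],[-0.03,-0.03,0.02,0,0,0,0],[-0.03,-0.03,0.02,0,0,0,0]]])

```text
clock: 17.85
eef_pos: [466.4, 4.9, 230.9]
tcp_rot: [-3.141, 0.001, -3.109]
contact_force: [-0.3, -0.1, 0.4]
opening: 0.695
grasp_force: 0.0
```

Request:
send_rows(moves=[[[-0.03,-0.03,0,0,0,0,0],[-0.03,-0.04,0,0,0,0,0],[0,-0.04,0,0,0,0,0],[0,-0.04,0,0,0,0,0],[0,-0.04,0,0,0,0,0],[0,-0.04,0,0,0,0,0],[0,0,0,0,0,0,0]]])

```text
clock: 18.55
eef_pos: [406.9, -228.6, 230.5]
tcp_rot: [-3.139, 0.001, -3.114]
contact_force: [0.3, 0.1, 0.3]
opening: 0.502
grasp_force: 0.0
```

```bash
python3 - <<'E'
from h import *
f,o=caps();print(o,sense()['eef_pos'])
save(dict(img=cv2.resize(f['img'][100:190,170:290],(800,600),interpolation=cv2.INTER_CUBIC)),'t8.png')
E
```

```text
[((621.0472412109375, 63.93541717529297), (90.13716888427734, 172.55990600585938), 1.474672555923462)] [ 406.50714355 -226.50982583  230.1201669 ]
```

View pics/t8.png

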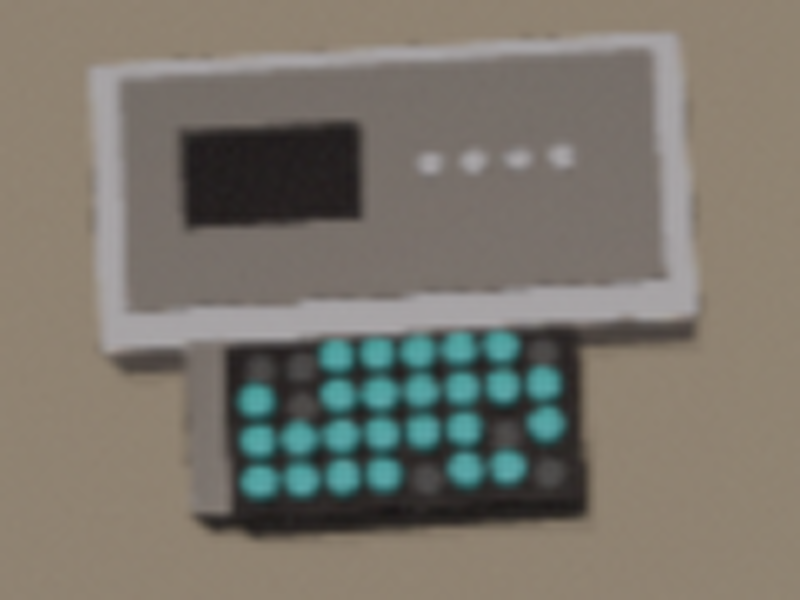

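The rack sits flush on both sides: its top edge is on the face line and its left end is at the bar (x≈230), with no visible gap. The arm is clear. The measured centre of (621, 64) matches the home estimate of (622, 63).

```bash
python3 -c "
from rig import sign_off;print(sign_off())"
```

```text
the job is handed in; nothing more can be done
None
```

I pushed the rack home against the reader's face and the end stop and handed the job in with the arm clear, about 19 s into the 48 s limit. In the final top view there is no visible gap on either side and the measured centre is within about 2 mm of home; I didn't re-measure the jar, dish and block, but the arm stayed well away from them.

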